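Eject the pressed herb cake and complete the medicine kit with the missing kind

ROBOT

A 6-joint arm with a two-finger parallel gripper is mounted at the origin on the work surface. World frame = base frame: x ahead of the robot, y to its left, z up, the work surface at z = 0. Lengths are in m, angles in degrees, forces in N, time in s.
With the tool pointing down it reaches from about 0.325 to 0.775 m from the base axis. Payload 5.5 kg.
Tool frame: the origin (TCP) lies at the centre of the arm's flange, where the gripper is bolted on; the fingertips stand 182 mm ahead of it and the grasp point (between the pads) lies 163 mm ahead of it; z points along the fingers, y is the direction in which the jaws open and shut (so a half turn about z gives the same grasp; the last joint's range is limited). The gripper opens to 88 mm and grips with 3 to 60 N. Pads are 20 mm wide; open, the fingers measure 115 mm over their backs; the gripper's body (75 mm by 178 mm) begins 61 mm behind the grasp point.
Start: joints at [65.793, 5.22, 70.514, -0, 104.267, -3.249], TCP at [0.215, 0.56, 0.405] pointing down, gripper open.
Joint ranges: [-164.24, 164.24], [-49.07, 125.15], [9.68, 141.18], [-86.29, 266.29], [3.28, 154.24], [-151.56, 151.56]. Speed limits (degrees/s): [147.25, 147.25, 172.46, 180, 180, 180].

INTERFACE

Orientations are given as [roll, pitch, yaw] about the fixed x, y, z axes, in that order (R = Rz(yaw) Ry(pitch) Rx(roll)).
In Python, from station import r gives the robot as it stands. The module is installed in compiled form; this text tells all that it offers. Calls block until the motion is done:
- r.reach(position, orientation): joint-space move of the TCP to a pose.
- r.servo_line(position, rotation=None, speed=0.15): straight line of the TCP; rotation=None keeps the orientation; speed is the mean speed in m/s.
- r.move_joints(angles): joint-space move.
- r.let_go() and r.grab(squeeze=None): open the fingers fully, or close them until they stop; squeeze is the grip in N (None keeps the last).
- r.wait(seconds).
- r.inverse_kinematics(position, orientation): joint angles nearest the present ones, or None.
- r.sense(): the state.
- r.snapshot(name): name is "side" or "top" or "wrist"; returns a dict with "frame" (420x560x3 uint8, red, green, blue), "fx", "fy", "cx", "cy" (pixels), "dist_coeffs" ([k1, k2, p1, p2, k3] as OpenCV has them; the pictures are not rectified), "R" (3x3) and "t" (3): a world point X has camera coordinates R X + t. Camera axes: x right, y down, z forward; pixel columns grow to the right and rows downward; lengths in m; the calibration is good to about 2 mm. A picture is of the moment at which its call begins. There is no depth.
A pose or a line that the arm cannot do raises r.IKError and nothing moves.
- r.hand_in(): hands the job in, once; it reports no verdict.
The state is a dict: "clock": time; "joints": joint angles; "joint_vel": joint speeds; "joint_torque": joint torques, N m; "tcp_pos": TCP position; "orientation": TCP orientation; "contact_force": force on the tool from outside, world axes, zero at the start; "torque": the same for the moment, N m; "opening": finger opening in m.
Only numpy, scipy, OpenCV 4.12 (cv2) and the standard library are available. Lean on these libraries where they do the work, as an engineer would, in place of code of your own. Each camera call takes 0.05 s, during which the arm holds its last target.

TASK

Complete the kit in the divided wooden tray so that it holds exactly one ointment jar, one pill tin, one amber bottle and one herb cake, each standing upright in a pocket of its own: push the pressed cake up out of the die with the press's red-padded lever and put it in, and bring the one missing kind from the steel stock tray. Skip the kinds that the kit already has, set things down gently rather than dropping them, and leave the rest of the stock and everything else on the counter where it stands.

Things in the scene. Friction and masses are not known exactly. Their poses are not given: they have to be found in the camera images.
- tray: kit tray: square pale wooden tray fixed to the table, 183 x 183 x 14 mm, with a cross of dividers making four equal square pockets, 84 mm inside. Floor, walls and dividers are 5 mm thick; walls and dividers stand 9 mm above the floor. At the start two pockets each hold one piece (two of jar, tin and bottle; which ones varies) and two are empty. Origin at the centre of its underside, axes along its sides
- pocket_0 (a point): pocket 0 of the kit tray. Origin on the pocket's floor (5 mm above the table), at its centre; x and y along the tray's sides
- pocket_1 (a point): pocket 1 of the kit tray. Origin on the pocket's floor (5 mm above the table), at its centre; x and y along the tray's sides
- pocket_2 (a point): pocket 2 of the kit tray. Origin on the pocket's floor (5 mm above the table), at its centre; x and y along the tray's sides
- pocket_3 (a point): pocket 3 of the kit tray. Origin on the pocket's floor (5 mm above the table), at its centre; x and y along the tray's sides
- stock: stock tray: square bright steel tray without dividers, fixed to the table left of the kit tray, 200 x 200 x 14 mm, walls and floor 5 mm thick (walls 9 mm above the floor). Four pieces stand on it about 92 mm apart in two rows of two along its sides. Origin at the centre of its underside, axes along its sides
- jar_a: small white porcelain ointment jar with a blue screw lid, body 52 mm across up to 50 mm high, lid 46 mm across, 68 mm high in all. One of two alike (jar_a, jar_b). Origin at the centre of its underside, z up
- jar_b: small white porcelain ointment jar with a blue screw lid, body 52 mm across up to 50 mm high, lid 46 mm across, 68 mm high in all. One of two alike (jar_a, jar_b). Origin at the centre of its underside, z up
- tin_a: squat round pill tin, aluminium with a gold lid, 55 mm across, 40 mm high. One of two alike (tin_a, tin_b). Origin at the centre of its underside, z up
- tin_b: squat round pill tin, aluminium with a gold lid, 55 mm across, 40 mm high. One of two alike (tin_a, tin_b). Origin at the centre of its underside, z up
- bottle_a: amber bottle with a paper label and a black cap, body 36 mm across up to 52 mm high, cap 26 mm across, 80 mm high in all. One of two alike (bottle_a, bottle_b). Origin at the centre of its underside, z up
- bottle_b: amber bottle with a paper label and a black cap, body 36 mm across up to 52 mm high, cap 26 mm across, 80 mm high in all. One of two alike (bottle_a, bottle_b). Origin at the centre of its underside, z up
- cake: hard pressed herb cake, a brown disc 42 mm across and 26 mm thick, 45 g. At the start it is stuck in the die of the press, its top 2 mm below the die's face, so it cannot be gripped. Origin at the centre of its underside, z up
- die (a point): mouth of the press's die: the centre of the round hole (44 mm) in the level top face of the square steel die block (90 x 90 mm, face 108 mm above the table). z up; -x runs from the die towards the lever's pad, -y towards the press's column. The press is fixed to the table at the right; its column (30 mm thick, 220 mm high) stands 118 mm from the die axis in -y, with the screw head (up to 255 mm high) swung away beyond it, so the space above the die is free
- lever_pad (a point): centre of the top of the red pad (40 x 36 mm) on the free end of the press's ejector lever; at rest it is 182 mm from the die axis in the -x of die and 96 mm above the table. It swings down 56 mm in an almost vertical line (bulging 3 mm outwards half way)
- lever (a joint): ejector lever, rad: 0 at rest (pad up), 0.45 pressed fully down on its stop. Pivot 60 mm from the die axis, pad 125 mm beyond the pivot. Pressing the pad down takes about 7 N, raises the knockout rod under the cake by 60 mm per rad (27 mm in all, which leaves the cake's underside 1 mm below the die's face). The lever is stiff and stays where it is left
- spoon: brass spoon, 170 mm long, 35 mm bowl, lying on the table between the robot and the kit tray; leave it alone. Origin on the table near mid-handle
- spare_punch: spare steel punch, a 41 mm disc 26 mm high with an 18 mm stem on top (50 mm in all), standing on the table on the robot's side of the press; leave it alone. Origin under its centre
- cup: white porcelain cup, 66 mm across, 60 mm high, beyond the trays; leave it alone. Origin under its centre
- mortar: brass mortar, 100 mm across, 75 mm high, its pestle leaning in it (top at 133 mm), on the near left; leave it alone. Origin under its centre
- carton_a: flat loose blue carton with a white band, 120 x 75 x 40 mm, left of the stock tray; leave it alone. Origin under its centre

How it is judged (in metres and radians):
On the way:
1. the lever has been pressed down and the cake stands up out of the die (its underside no more than 8 mm below the die's face) (value of joint lever above 0.34 rad and z of cake in the frame of die above -0.008 m and horizontal distance between cake and die below 0.012 m), for 0.2 s.
At the end, for the whole second after the job is handed in: Cake and exactly one jar, tin and bottle stand upright (0.1 rad) on the kit tray's floor (4 mm), one in each pocket (centre within 42 mm of the pocket's); the other jar, tin and bottle are upright, out of the kit tray, within 30 mm of their starts; all at rest (((((horizontal distance between jar_a and pocket_0 below 0.042 m or horizontal distance between jar_a and pocket_1 below 0.042 m or horizontal distance between jar_a and pocket_2 below 0.042 m or horizontal distance between jar_a and pocket_3 below 0.042 m) and z of jar_a in the frame of pocket_0 between -0.004 and 0.004 m and angle between jar_a's own z axis and vertical below 0.1 rad) and not (horizontal distance between jar_b and pocket_0 below 0.042 m or horizontal distance between jar_b and pocket_1 below 0.042 m or horizontal distance between jar_b and pocket_2 below 0.042 m or horizontal distance between jar_b and pocket_3 below 0.042 m) and distance of jar_b from where it was at the start of the episode below 0.03 m and angle between jar_b's own z axis and vertical below 0.1 rad) or (((horizontal distance between jar_b and pocket_0 below 0.042 m or horizontal distance between jar_b and pocket_1 below 0.042 m or horizontal distance between jar_b and pocket_2 below 0.042 m or horizontal distance between jar_b and pocket_3 below 0.042 m) and z of jar_b in the frame of pocket_0 between -0.004 and 0.004 m and angle between jar_b's own z axis and vertical below 0.1 rad) and not (horizontal distance between jar_a and pocket_0 below 0.042 m or horizontal distance between jar_a and pocket_1 below 0.042 m or horizontal distance between jar_a and pocket_2 below 0.042 m or horizontal distance between jar_a and pocket_3 below 0.042 m) and distance of jar_a from where it was at the start of the episode below 0.03 m and angle between jar_a's own z axis and vertical below 0.1 rad)) and ((((horizontal distance between tin_a and pocket_0 below 0.042 m or horizontal distance between tin_a and pocket_1 below 0.042 m or horizontal distance between tin_a and pocket_2 below 0.042 m or horizontal distance between tin_a and pocket_3 below 0.042 m) and z of tin_a in the frame of pocket_0 between -0.004 and 0.004 m and angle between tin_a's own z axis and vertical below 0.1 rad) and not (horizontal distance between tin_b and pocket_0 below 0.042 m or horizontal distance between tin_b and pocket_1 below 0.042 m or horizontal distance between tin_b and pocket_2 below 0.042 m or horizontal distance between tin_b and pocket_3 below 0.042 m) and distance of tin_b from where it was at the start of the episode below 0.03 m and angle between tin_b's own z axis and vertical below 0.1 rad) or (((horizontal distance between tin_b and pocket_0 below 0.042 m or horizontal distance between tin_b and pocket_1 below 0.042 m or horizontal distance between tin_b and pocket_2 below 0.042 m or horizontal distance between tin_b and pocket_3 below 0.042 m) and z of tin_b in the frame of pocket_0 between -0.004 and 0.004 m and angle between tin_b's own z axis and vertical below 0.1 rad) and not (horizontal distance between tin_a and pocket_0 below 0.042 m or horizontal distance between tin_a and pocket_1 below 0.042 m or horizontal distance between tin_a and pocket_2 below 0.042 m or horizontal distance between tin_a and pocket_3 below 0.042 m) and distance of tin_a from where it was at the start of the episode below 0.03 m and angle between tin_a's own z axis and vertical below 0.1 rad)) and ((((horizontal distance between bottle_a and pocket_0 below 0.042 m or horizontal distance between bottle_a and pocket_1 below 0.042 m or horizontal distance between bottle_a and pocket_2 below 0.042 m or horizontal distance between bottle_a and pocket_3 below 0.042 m) and z of bottle_a in the frame of pocket_0 between -0.004 and 0.004 m and angle between bottle_a's own z axis and vertical below 0.1 rad) and not (horizontal distance between bottle_b and pocket_0 below 0.042 m or horizontal distance between bottle_b and pocket_1 below 0.042 m or horizontal distance between bottle_b and pocket_2 below 0.042 m or horizontal distance between bottle_b and pocket_3 below 0.042 m) and distance of bottle_b from where it was at the start of the episode below 0.03 m and angle between bottle_b's own z axis and vertical below 0.1 rad) or (((horizontal distance between bottle_b and pocket_0 below 0.042 m or horizontal distance between bottle_b and pocket_1 below 0.042 m or horizontal distance between bottle_b and pocket_2 below 0.042 m or horizontal distance between bottle_b and pocket_3 below 0.042 m) and z of bottle_b in the frame of pocket_0 between -0.004 and 0.004 m and angle between bottle_b's own z axis and vertical below 0.1 rad) and not (horizontal distance between bottle_a and pocket_0 below 0.042 m or horizontal distance between bottle_a and pocket_1 below 0.042 m or horizontal distance between bottle_a and pocket_2 below 0.042 m or horizontal distance between bottle_a and pocket_3 below 0.042 m) and distance of bottle_a from where it was at the start of the episode below 0.03 m and angle between bottle_a's own z axis and vertical below 0.1 rad)) and (horizontal distance between cake and pocket_0 below 0.042 m or horizontal distance between cake and pocket_1 below 0.042 m or horizontal distance between cake and pocket_2 below 0.042 m or horizontal distance between cake and pocket_3 below 0.042 m) and z of cake in the frame of pocket_0 between -0.004 and 0.004 m and angle between cake's own z axis and vertical below 0.1 rad and horizontal distance between any of jar_a, jar_b, tin_a, tin_b, bottle_a, bottle_b, cake and pocket_0 below 0.042 m and horizontal distance between any of jar_a, jar_b, tin_a, tin_b, bottle_a, bottle_b, cake and pocket_1 below 0.042 m and horizontal distance between any of jar_a, jar_b, tin_a, tin_b, bottle_a, bottle_b, cake and pocket_2 below 0.042 m and horizontal distance between any of jar_a, jar_b, tin_a, tin_b, bottle_a, bottle_b, cake and pocket_3 below 0.042 m and linear speed of each of jar_a, jar_b, tin_a, tin_b, bottle_a, bottle_b, cake below 0.03 m/s); the robot touches nothing.
It fails at once if the spoon, spare punch, cup, mortar or carton is pushed more than 30 mm from its place (distance of any of spoon, spare_punch, cup, mortar, carton_a from where it was at the start of the episode above 0.03 m).
It fails at once if a jar, tin or bottle is knocked over (angle between any of jar_a, jar_b, tin_a, tin_b, bottle_a, bottle_b's own z axis and vertical above 1 rad).
It fails at once if a piece is dropped or thrown into the kit tray (moving faster than 0.6 m/s within 30 mm of the tray's floor) ((horizontal distance between jar_a and tray below 0.12 m and z of jar_a in the frame of pocket_0 below 0.03 m and linear speed of jar_a above 0.6 m/s) or (horizontal distance between jar_b and tray below 0.12 m and z of jar_b in the frame of pocket_0 below 0.03 m and linear speed of jar_b above 0.6 m/s) or (horizontal distance between tin_a and tray below 0.12 m and z of tin_a in the frame of pocket_0 below 0.03 m and linear speed of tin_a above 0.6 m/s) or (horizontal distance between tin_b and tray below 0.12 m and z of tin_b in the frame of pocket_0 below 0.03 m and linear speed of tin_b above 0.6 m/s) or (horizontal distance between bottle_a and tray below 0.12 m and z of bottle_a in the frame of pocket_0 below 0.03 m and linear speed of bottle_a above 0.6 m/s) or (horizontal distance between bottle_b and tray below 0.12 m and z of bottle_b in the frame of pocket_0 below 0.03 m and linear speed of bottle_b above 0.6 m/s) or (horizontal distance between cake and tray below 0.12 m and z of cake in the frame of pocket_0 below 0.03 m and linear speed of cake above 0.6 m/s)).
It also fails if it takes over 53 s, if anything falls off the work surface, if the arm or the gripper's body presses on something with over 40 N, if the wrist force passes 120 N, or if a joint passes its speed limit or range.

## Working session

There is one attempt and no reset: what is moved stays moved. The work goes in short steps, each a Python script; the robot and the scene stay as the last script left them, time stands still between calls to the robot, and variables do not carry over. Pictures are saved under pics/ and viewed, and the job is handed in when it is done.

```bash
mkdir -p pics
cat > h.py <<'E'
import numpy as np, cv2
from station import r
def shot(cam,name):
    s=r.snapshot(cam); cv2.imwrite(f'pics/{name}.png',s['frame'][:,:,::-1]); np.save(f'pics/{name}.npy',s,allow_pickle=True); return s
def load(name): return np.load(f'pics/{name}.npy',allow_pickle=True).item()
def K(s): return np.array([[s['fx'],0,s['cx']],[0,s['fy'],s['cy']],[0,0,1]])
def ray(s,uv):
    p=cv2.undistortPoints(np.array([[uv]],float),K(s),np.array(s['dist_coeffs'],float))[0,0]
    R=np.array(s['R']);t=np.array(s['t']); return -R.T@t, R.T@np.array([p[0],p[1],1])
def onz(s,uv,z):
    c,d=ray(s,uv); return c+d*(z-c[2])/d[2]
def proj(s,X):
    X=np.atleast_2d(np.array(X,float)); rv=cv2.Rodrigues(np.array(s['R']))[0]
    return cv2.projectPoints(X,rv,np.array(s['t'],float),K(s),np.array(s['dist_coeffs'],float))[0][:,0]
E
python3 - <<'E'
from h import *
for c in ['side','top','wrist']:
    s=shot(c,c+'0'); print(c,-np.array(s['R']).T@s['t'],np.array(s['R'])[2],s['fx'])
print(r.sense())
E
```

```text
side [ 0.12402611 -0.33305529  0.76660872] [ 0.47227887  0.50200654 -0.72452888] 392.45397108189434
top [0.35224232 0.13846872 1.62137282] [ 0.12925064 -0.01514994 -0.99149622] 533.1590175473233
wrist [0.14099014 0.58841689 0.38309815] [ 0.26829577 -0.10549805 -0.95754245] 350.628710699667
{'clock': 0.15, 'joints': array([ 6.57929678e+01,  5.25232960e+00,  7.05661125e+01,  7.10977739e-04,
        1.04267168e+02, -3.24922461e+00]), 'joint_vel': array([-0.02650753, -0.03027454, -0.25216248, -0.00044896, -0.05286345,
        0.05957595]), 'joint_torque': array([ 1.63361186e-03, -4.47046995e+01, -4.06906593e+01,  6.99515990e-02,
        2.75399757e-02, -1.03474520e-04]), 'tcp_pos': array([0.21463068, 0.56034287, 0.40377471]), 'orientation': array([-1.79914567e+02, -5.54049755e-03,  1.59042363e+02]), 'contact_force': array([-0.36833337,  0.81095182,  1.19140067]), 'torque': array([ 0.04738889, -0.02726265, -0.00259621]), 'opening': 0.08775961605837308}
```

View pics/top0.png

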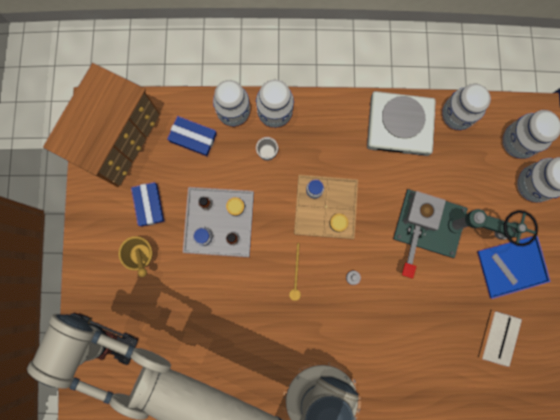

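View pics/side0.png

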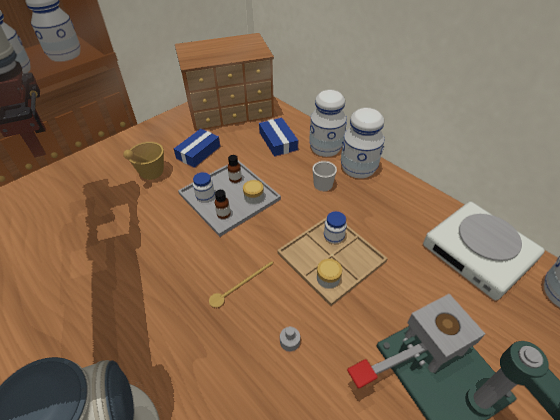

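View pics/wrist0.png

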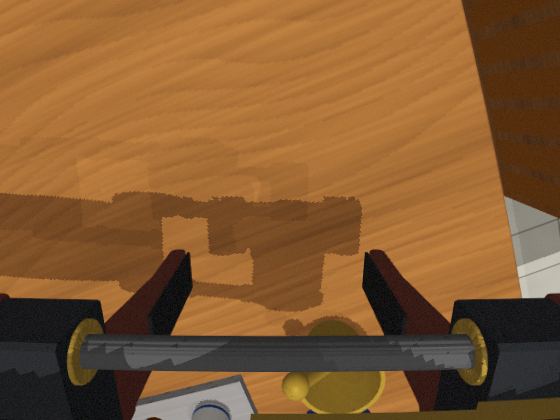

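The top view shows the kit holding a jar at about (316,188) and a tin at (339,222), so the bottle is the missing kind. The stock bottles are at (205,202) and (232,238), the die at (427,211), and the red pad at (409,270). Next I'll measure these by colour.

Run:
```python
from h import *
t=load('top0');s=load('side0')
def crop(im,x0,y0,x1,y1,f,n):
    cv2.imwrite(f'pics/{n}.png',cv2.resize(im['frame'][y0:y1,x0:x1,::-1],None,fx=f,fy=f,interpolation=cv2.INTER_CUBIC))
crop(t,170,170,370,270,4,'c_trays'); crop(t,380,170,480,290,5,'c_press')
crop(s,330,280,530,420,4,'c_press_s')
def red(im):
    h=cv2.cvtColor(im['frame'],cv2.COLOR_RGB2HSV)
    m=((h[...,0]<6)|(h[...,0]>174))&(h[...,1]>180)&(h[...,2]>120)
    return m.astype(np.uint8)
for im,n in((t,'top'),(s,'side')):
    k,l,st,c=cv2.connectedComponentsWithStats(red(im))
    for i in range(1,k):
        if st[i,4]>20: print(n,'red',st[i],c[i])
# die top: bilinear hints
for uv,z in (((427,211),.108),((409,270),.096),((326,207),.014),((219,222),.014)): print(uv,onz(t,uv,z))
```

```text
top red [402 263  14  15 150] [408.52 270.28]
side red [347 360  30  28 491] [361.71283096 373.19755601]
(427, 211) [ 0.5578637  -0.30161972  0.108     ]
(409, 270) [ 0.38767773 -0.24734849  0.096     ]
(326, 207) [ 0.58101985 -0.0160822   0.014     ]
(219, 222) [0.53308743 0.30914013 0.014     ]
```

View pics/c_trays.png

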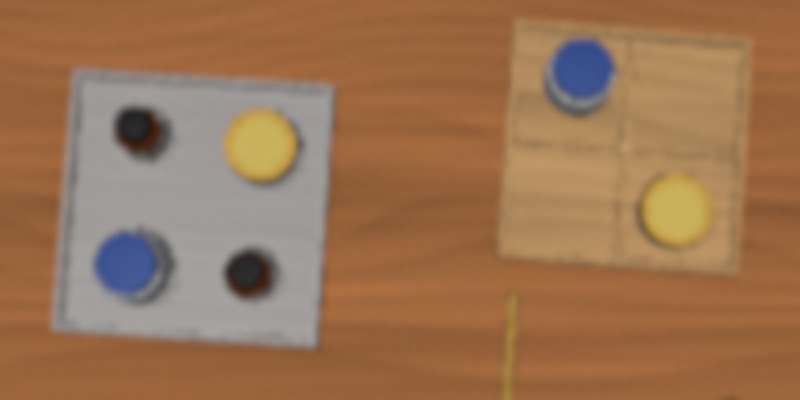

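View pics/c_press.png

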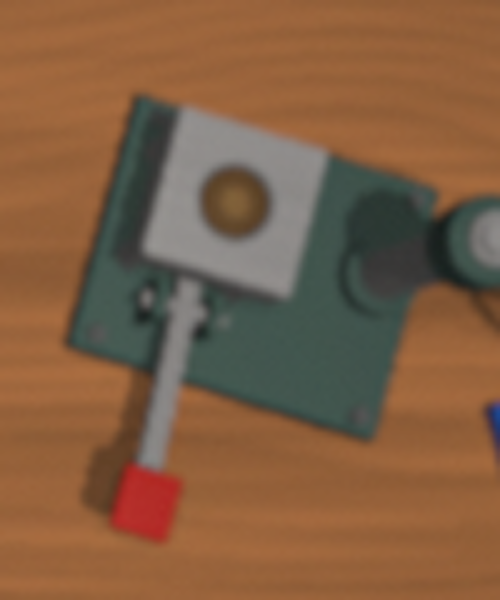

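View pics/c_press_s.png

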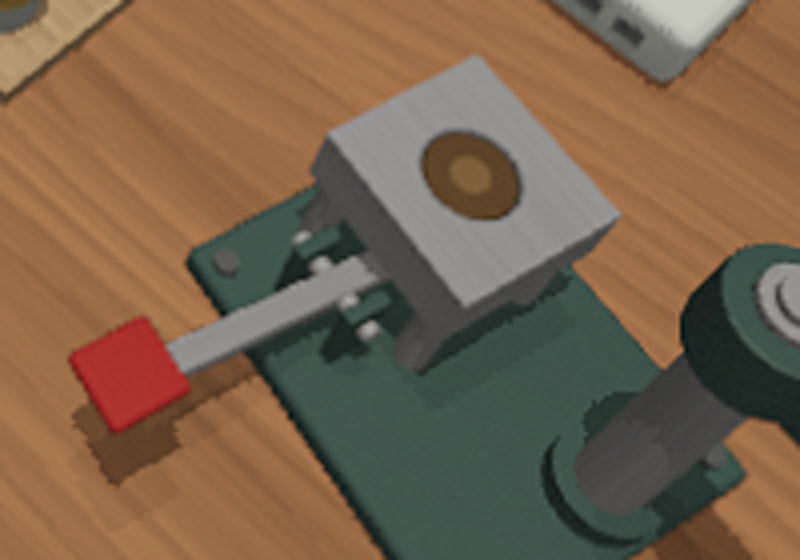

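Kit: jar (top-left pocket), tin (bottom-right), top-right and bottom-left empty. Cake is at about px (427,210). Next come sub-pixel measurements from both views.

Run:
```python
from h import *
t=load('top0');s=load('side0')
def comp(im,box,f,n=1,minA=15):
    x0,y0,x1,y1=box; c=im['frame'][y0:y1,x0:x1]; h=cv2.cvtColor(c,cv2.COLOR_RGB2HSV).astype(int); m=f(h,c.astype(int)).astype(np.uint8)
    k,l,st,ce=cv2.connectedComponentsWithStats(m); i=sorted(range(1,k),key=lambda i:-st[i,4])[:n]
    return [(ce[j]+[x0,y0],st[j,4]) for j in i if st[j,4]>=minA]
red=lambda h,c:((h[...,0]<6)|(h[...,0]>174))&(h[...,1]>180)&(h[...,2]>120)
brown=lambda h,c:(h[...,1]>90)&(h[...,0]>5)&(h[...,0]<25)
black=lambda h,c:(h[...,2]<50)
blue=lambda h,c:(h[...,0]>108)&(h[...,0]<130)&(h[...,1]>140)
gold=lambda h,c:(h[...,0]>20)&(h[...,0]<32)&(h[...,1]>110)&(h[...,2]>140)
def tri(a,b):
    (c1,d1),(c2,d2)=ray(t,a),ray(s,b)
    A=np.c_[d1,-d2]; k=np.linalg.lstsq(A,c2-c1,rcond=None)[0]; p,q=c1+k[0]*d1,c2+k[1]*d2
    return (p+q)/2, np.linalg.norm(p-q)
ck=comp(t,(416,200,438,221),brown)[0]; cks=comp(s,(433,311,463,338),brown)[0]
print('cake top',ck,onz(t,ck[0],.106),'side',cks,onz(s,cks[0],.106))
# pad
a=comp(t,(395,255,425,285),red)[0];print('pad top',a,onz(t,a[0],.096))
# tray jar lid, tin lid
for nm,box,f,z in (('kit jar',(298,176,328,203),blue,.073),('kit tin',(326,208,352,238),gold,.045),('st tin',(222,192,250,222),gold,.045),('st jar',(188,222,215,250),blue,.073),('bot1',(196,194,214,212),black,.085),('bot2',(223,228,241,248),black,.085)):
    for q in comp(t,box,f): print(nm,q,onz(t,q[0],z).round(4))
for q in comp(s,(170,140,300,240),black,4): print('side black',q,onz(s,q[0],.08).round(4))
# tray corners (rim z .014) from wood/steel masks by minAreaRect
g=t['frame'].astype(int)
st=(np.abs(g[...,0]-g[...,2])<25)&(g.sum(2)>250); m=np.zeros(g.shape[:2],np.uint8); m[180:262,178:262]=st[180:262,178:262]
def rect(m,nm,z):
    m=cv2.morphologyEx(m,cv2.MORPH_CLOSE,np.ones((9,9)));cs=max(cv2.findContours(m,0,2)[0],key=cv2.contourArea)
    b=cv2.boxPoints(cv2.minAreaRect(cv2.convexHull(cs)));P=np.array([onz(t,p,z) for p in b]);print(nm,b.round(1).tolist(),'\n',P.round(4),'ctr',P.mean(0).round(4),np.linalg.norm(P-np.roll(P,1,0),axis=1).round(3))
    e=P-np.roll(P,1,0); print('yaw',(np.degrees(np.arctan2(e[:,1],e[:,0]))%90).round(1))
rect(m,'stock',.014)
d=cv2.morphologyEx(m,0,np.ones((3,3)))
m2=np.zeros_like(m); st=(np.abs(g[...,0]-g[...,2])<25)&(g.sum(2)>330); m2[188:234,404:448]=st[188:234,404:448]; rect(m2,'die',.108)
b=cv2.cvtColor(t['frame'],cv2.COLOR_RGB2HSV); print('wood px',b[195,340],b[215,306],b[245,275],b[180,280],b[240,330])
for p in ((353,278),(296,270),(295,295),(266,148)): print(p,onz(t,p,.0).round(3))
```

```text
cake top (array([426.5, 210. ]), np.int32(126)) [ 0.56106021 -0.30080686  0.106     ] side (array([447.18449198, 323.85561497]), np.int32(374)) [ 0.56130418 -0.29955605  0.106     ]
pad top (array([408.52, 270.28]), np.int32(150)) [ 0.38687625 -0.24592483  0.096     ]
kit jar (array([315.26890756, 186.66386555]), np.int32(119)) [0.6331 0.0209 0.073 ]
kit tin (array([338.81283422, 222.16042781]), np.int32(187)) [ 0.5312 -0.0512  0.045 ]
st tin (array([234.55376344, 205.79032258]), np.int32(186)) [0.5786 0.2603 0.045 ]
st jar (array([200.875     , 234.52083333]), np.int32(96)) [0.4894 0.3552 0.073 ]
bot1 (array([203.44897959, 201.2244898 ]), np.int32(49)) [0.5858 0.3482 0.085 ]
bot2 (array([231.2173913 , 237.45652174]), np.int32(46)) [0.4804 0.2654 0.085 ]
side black (array([220.02803738, 195.58878505]), np.int32(107)) [0.4784 0.2635 0.08  ]
side black (array([232.69767442, 160.27906977]), np.int32(86)) [0.5845 0.3463 0.08  ]
stock [[183.3000030517578, 252.0], [187.6999969482422, 187.0], [253.0, 191.3000030517578], [248.60000610351562, 256.3999938964844]] 
 [[0.4412 0.4154 0.014 ]
 [0.6405 0.4076 0.014 ]
 [0.628  0.2071 0.014 ]
 [0.4295 0.218  0.014 ]] ctr [0.5348 0.312  0.014 ] [0.198 0.199 0.201 0.199]
yaw [86.6 87.7 86.4 86.9]
die [[405.0, 230.10000610351562], [416.0, 191.39999389648438], [445.70001220703125, 199.89999389648438], [434.70001220703125, 238.60000610351562]] 
 [[ 0.5018 -0.2351  0.108 ]
 [ 0.6152 -0.2708  0.108 ]
 [ 0.5909 -0.3587  0.108 ]
 [ 0.4775 -0.3219  0.108 ]] ctr [ 0.5463 -0.2966  0.108 ] [0.09  0.119 0.091 0.119]
yaw [74.3 72.5 74.5 72. ]
wood px [ 16 120 177] [ 16 121 184] [ 13 156 160] [ 13 155 153] [ 13 156 162]
(353, 278) [ 0.366 -0.099  0.   ]
(296, 270) [0.39  0.075 0.   ]
(295, 295) [0.314 0.078 0.   ]
(266, 148) [0.768 0.169 0.   ]
```

Run:
```python
from h import *
t=load('top0')
h=cv2.cvtColor(t['frame'],cv2.COLOR_RGB2HSV).astype(int)
m=np.zeros(h.shape[:2],np.uint8); sub=(h[...,1]<140)|((h[...,0]>18)); m[168:245,288:366]=sub[168:245,288:366]
m=cv2.morphologyEx(m,cv2.MORPH_OPEN,np.ones((3,3)));m=cv2.morphologyEx(m,cv2.MORPH_CLOSE,np.ones((9,9)))
c=max(cv2.findContours(m,0,2)[0],key=cv2.contourArea); b=cv2.boxPoints(cv2.minAreaRect(c))
P=np.array([onz(t,p,.014) for p in b]); print(b,P.round(4),P.mean(0).round(4),np.linalg.norm(P-np.roll(P,1,0),axis=1))
e=P-np.roll(P,1,0); print(np.degrees(np.arctan2(e[:,1],e[:,0]))%90)
C=P.mean(0)[:2]; y=np.radians(-3.0); X=np.array([np.cos(y),np.sin(y)]);Y=np.array([-X[1],X[0]])
im=t['frame'][:,:,::-1].copy(); im=cv2.resize(im[165:245,285:370],None,fx=8,fy=8)
for a in(1,-1):
    for bb in(1,-1):
        p=C+.0445*(a*X+bb*Y); u=proj(t,[*p,.005])[0]; print(a,bb,p.round(4)); cv2.circle(im,tuple(int(v) for v in ((u-[285,165]+.5)*8)),6,(0,0,255),2)
cv2.polylines(im,[((b-[285,165]+.5)*8).astype(int)],True,(0,255,0),1); cv2.imwrite('pics/tray_ov.png',im)
for p,o in (([.387,-.246,.40],[180,0,0]),([.56,-.30,.31],[180,0,-17.2+90]),([.48,.2645,.3],[180,0,45])):
    for yaw in range(-180,180,45):
        q=r.inverse_kinematics(p,[180,0,yaw]); print(p,yaw,None if q is None else np.round(q,0))
```

```text
[[293.30078 234.32259]
 [297.8297  173.93724]
 [358.48853 178.48665]
 [353.9596  238.872  ]] [[ 0.4969  0.0836  0.014 ]
 [ 0.6831  0.07    0.014 ]
 [ 0.6705 -0.1172  0.014 ]
 [ 0.4839 -0.1007  0.014 ]] [ 0.5836 -0.0161  0.014 ] [0.1847418  0.18674322 0.18763023 0.18732644]
[85.95869585 85.80351995 86.12761396 84.92073835]
1 1 [0.6303 0.026 ]
1 -1 [ 0.6257 -0.0628]
-1 1 [0.5415 0.0307]
-1 -1 [ 0.5368 -0.0582]
[0.387, -0.246, 0.4] -180 [ -37.  -17.   91.    0.  105. -127.]
[0.387, -0.246, 0.4] -135 None
[0.387, -0.246, 0.4] -90 [-37. -17.  91.  -0. 105. 143.]
[0.387, -0.246, 0.4] -45 [-37. -17.  91.  -0. 105.  98.]
[0.387, -0.246, 0.4] 0 [-37. -17.  91.  -0. 105.  53.]
[0.387, -0.246, 0.4] 45 [-37. -17.  91.  -0. 105.   8.]
[0.387, -0.246, 0.4] 90 [-37. -17.  91.   0. 105. -37.]
[0.387, -0.246, 0.4] 135 [-37. -17.  91.   0. 105. -82.]
[0.56, -0.3, 0.31] -180 [ -31.   11.   74.    0.   95. -121.]
[0.56, -0.3, 0.31] -135 None
[0.56, -0.3, 0.31] -90 [-31.  11.  74.  -0.  95. 149.]
[0.56, -0.3, 0.31] -45 [-31.  11.  74.  -0.  95. 104.]
[0.56, -0.3, 0.31] 0 [-31.  11.  74.  -0.  95.  59.]
[0.56, -0.3, 0.31] 45 [-31.  11.  74.  -0.  95.  14.]
[0.56, -0.3, 0.31] 90 [-31.  11.  74.   0.  95. -31.]
[0.56, -0.3, 0.31] 135 [-31.  11.  74.   0.  95. -76.]
[0.48, 0.2645, 0.3] -180 [ 25.  -3.  89.   0.  94. -65.]
[0.48, 0.2645, 0.3] -135 [  25.   -3.   89.    0.   94. -110.]
[0.48, 0.2645, 0.3] -90 None
[0.48, 0.2645, 0.3] -45 None
[0.48, 0.2645, 0.3] 0 [ 25.  -3.  89.  -0.  94. 115.]
[0.48, 0.2645, 0.3] 45 [25. -3. 89. -0. 94. 70.]
[0.48, 0.2645, 0.3] 90 [25. -3. 89. -0. 94. 25.]
[0.48, 0.2645, 0.3] 135 [ 25.  -3.  89.   0.  94. -20.]
```

View pics/tray_ov.png

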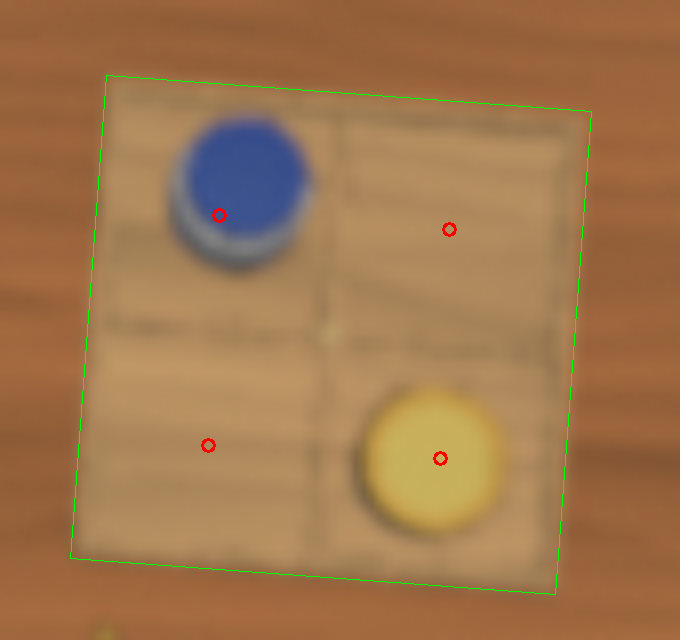

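Near-left (0.542, 0.032) and far-right (0.626, -0.064) are the empty pockets. I'll take the bottle first, using the one at (0.480, 0.265).

Run:
```python
from h import *
b=[.4797,.2647]; o=[180,0,132]
r.reach([*b,.36],o); print(r.sense()['clock'])
shot('wrist','w1')
r.servo_line([*b,.207],speed=.15); shot('wrist','w2')
r.grab(20); e=r.sense(); print(e['clock'],e['opening'],e['contact_force'],e['tcp_pos'])
shot('wrist','w3')
```

```text
1.6333
3.75 0.0357124821178064 [ 0.38150944  0.60136887 -0.32779529] [0.47978383 0.26474804 0.20709944]
```

View pics/w3.png

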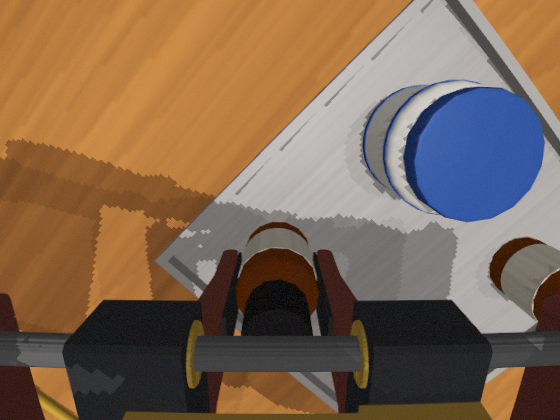

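The bottle at (277,270) is held between the pads with an opening of 35.7 mm. Now I'll carry it to the near-left pocket.

Run:
```python
from h import *
p=[.542,.0315]
r.servo_line([.4797,.2647,.31],speed=.2)
r.reach([*p,.31],[180,0,131])
r.servo_line([*p,.225],speed=.12)
shot('side','s4');shot('wrist','w4')
r.servo_line([*p,.2085],speed=.04)
e=r.sense(); print(e['clock'],e['opening'],e['contact_force'],e['tcp_pos']); shot('side','s5')
s=load('s5'); cv2.imwrite('pics/c5.png',cv2.resize(s['frame'][180:320,240:420,::-1],None,fx=4,fy=4))
```

```text
6.9417 0.03579301883501416 [-0.17779372 -0.9488542  -1.52481282] [0.54190953 0.03146618 0.20817186]
```

View pics/c5.png

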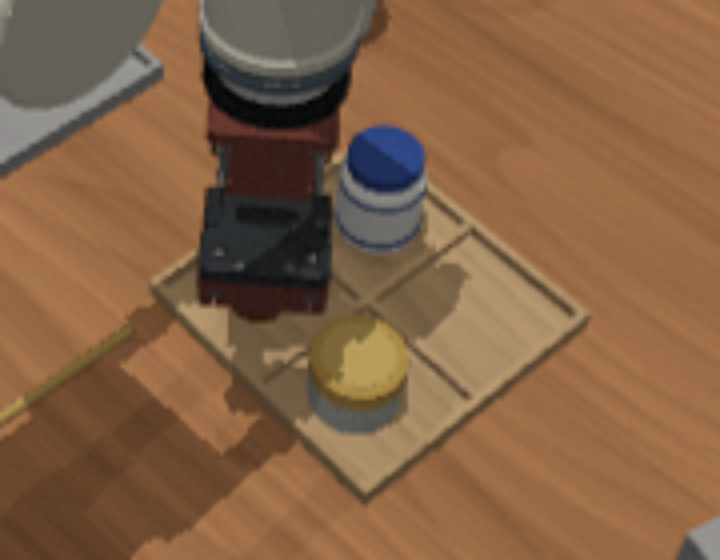

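View pics/w4.png

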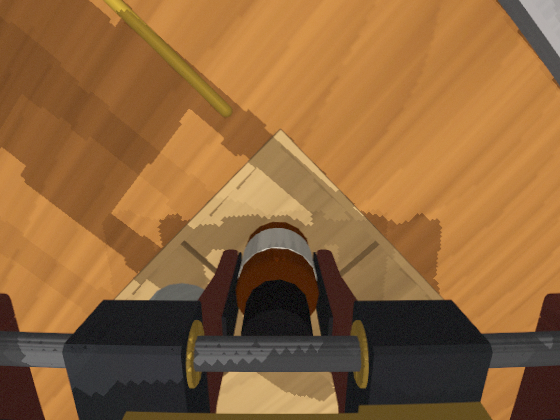

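Run:
```python
from h import *
p=[.542,.0315]
r.let_go(); r.servo_line([*p,.30],speed=.2); shot('side','s6')
r.grab(10)
q=[.387,-.246]
r.reach([*q,.30],[180,0,73]); shot('side','s7')
e=r.sense(); print(e['clock'],e['opening'],e['contact_force'])
z0=e['contact_force']
r.servo_line([*q,.276],speed=.06);print(r.sense()['contact_force'])
for z in (.262,.248,.236,.229):
    r.servo_line([*q,z],speed=.07); e=r.sense(); print(z,e['tcp_pos'].round(4),e['contact_force'].round(1),e['clock'])
shot('side','s8');shot('top','t8')
s=load('s8'); cv2.imwrite('pics/c8.png',cv2.resize(s['frame'][200:420,300:560,::-1],None,fx=3,fy=3))
s=load('s7'); cv2.imwrite('pics/c7.png',cv2.resize(s['frame'][180:320,240:420,::-1],None,fx=3,fy=3))
```

```text
11.1833 0.00048308453358069227 [-0.0125115  -0.07935417  0.28014004]
[-0.70041646 -0.24938237 -0.02296285]
0.262 [ 0.3869 -0.246   0.2615] [ 0.4  0.6 -0.5] 12.0833
0.248 [ 0.387  -0.246   0.2475] [-1.1 -1.1  0.1] 12.4333
0.236 [ 0.3872 -0.246   0.2358] [ 0.6 -1.  -0.4] 12.7583
0.229 [ 0.3872 -0.2461  0.229 ] [ 0.2 -0.2 -0.6] 13.0083
```

View pics/c8.png

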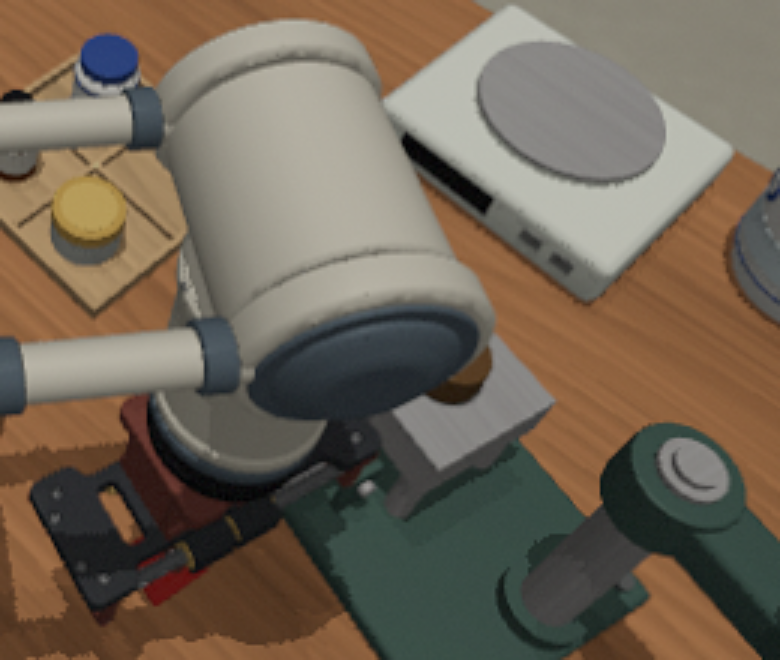

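View pics/c7.png

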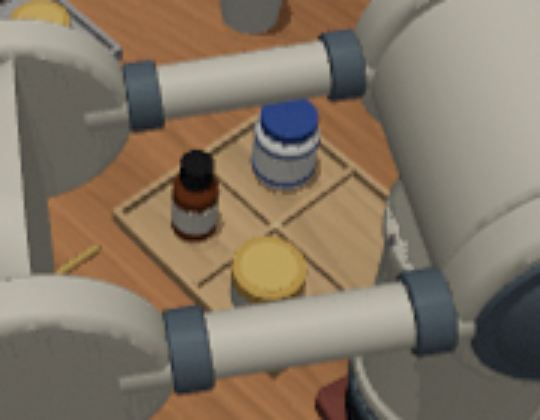

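The bottle stands upright in the near-left pocket, and the cake (upper right, ~(462,370) in the crop) is coming up. I'll keep pressing to the stop.

Run:
```python
from h import *
q=[.387,-.246]
for z in (.224,.221,.219):
    r.servo_line([*q,z],speed=.03); e=r.sense(); print(z,e['tcp_pos'].round(4),e['contact_force'].round(1),e['clock'])
    if e['contact_force'][2]>12: break
r.wait(.2)
shot('side','s9')
r.servo_line([*q,.31],speed=.25); shot('side','s10');
for n in('s9','s10'):
    s=load(n); cv2.imwrite('pics/c'+n+'.png',cv2.resize(s['frame'][200:420,300:560,::-1],None,fx=3,fy=3))
```

```text
0.224 [ 0.3871 -0.246   0.2269] [-6.1  5.4 16.7] 13.425
```

View pics/cs10.png

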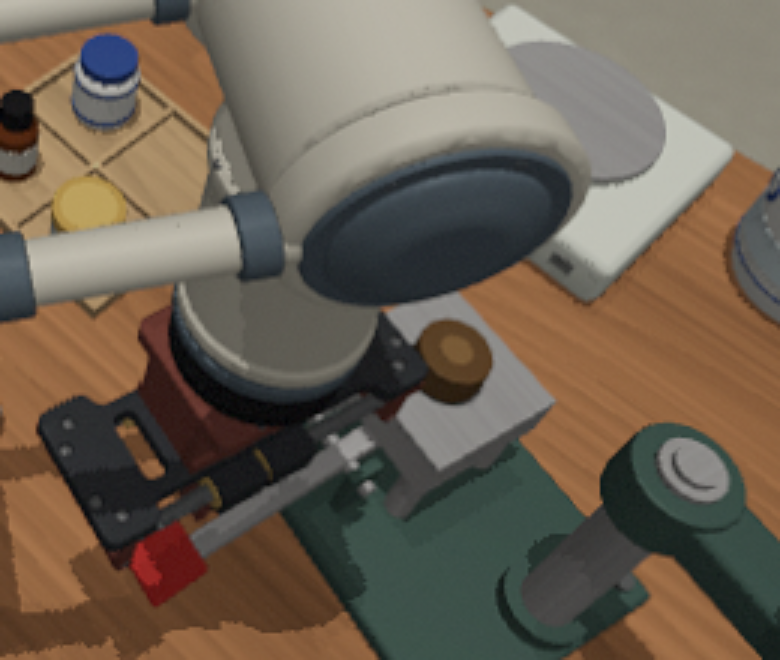

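Run:
```python
from h import *
s=load('s10')
for z in (.125,.128,.131,.133): print(z,onz(s,(452.7,315.9),z).round(4), proj(s,[.561,-.300,z]).round(1))
h=cv2.cvtColor(s['frame'],cv2.COLOR_RGB2HSV)
c=s['frame'][300:340,430:475]; cv2.imwrite('pics/cake.png',cv2.resize(c[:,:,::-1],None,fx=14,fy=14,interpolation=cv2.INTER_NEAREST))
```

```text
0.125 [ 0.5692 -0.2994  0.125 ] [[450.6 319.1]]
0.128 [ 0.5672 -0.2996  0.128 ] [[451.1 318.3]]
0.131 [ 0.5651 -0.2997  0.131 ] [[451.6 317.5]]
0.133 [ 0.5637 -0.2998  0.133 ] [[452. 317.]]
```

View pics/cake.png

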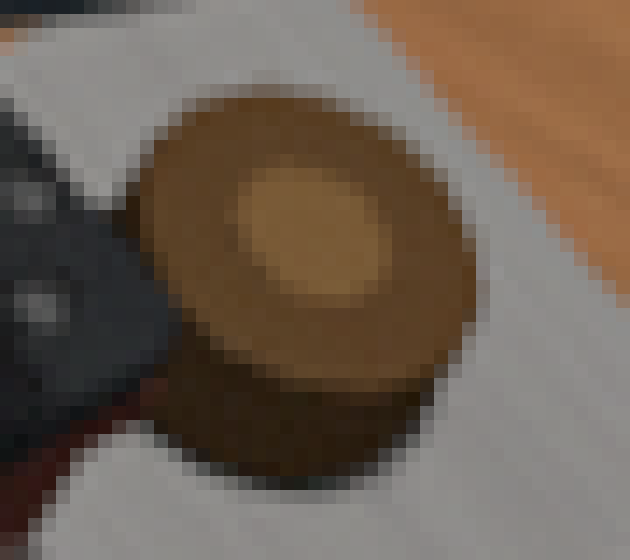

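The cake's top-disc centre at px (452.1,316.8) puts its top at z≈0.133, so it is fully raised. Now to grip its upper part with the jaws along the die's x.

Run:
```python
from h import *
r.servo_line([.387,-.246,.36],speed=.25); r.let_go()
c=[.5615,-.300]
r.reach([*c,.36],[180,0,73])
r.servo_line([*c,.302],speed=.12)
e=r.sense(); print(e['tcp_pos'],e['contact_force'].round(1)); shot('wrist','w11')
r.grab(15); e=r.sense(); print(e['opening'],e['tcp_pos'],e['contact_force'].round(1),e['clock']); shot('wrist','w12'); shot('side','s12')
```

```text
[ 0.56122231 -0.29999819  0.30291854] [-0.2  0.   0.5]
0.04137440142252647 [ 0.56150373 -0.29999789  0.30194282] [0.7 0.3 0.6] 18.1583
```

View pics/w12.png

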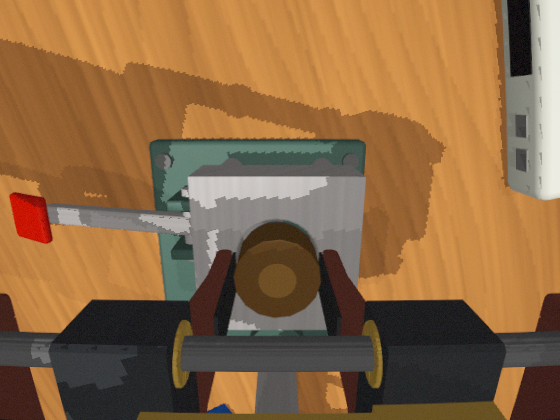

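The cake is held centred at (277,278) with a 41.4 mm opening, and the lever is down. Carrying it to the far-right pocket.

Run:
```python
from h import *
p=[.626,-.0635]
r.servo_line([.5615,-.300,.37],speed=.12); print(r.sense()['opening'])
shot('wrist','w13')
r.reach([*p,.32],[180,0,41])
r.servo_line([*p,.222],speed=.12); shot('side','s14');shot('wrist','w14')
for z in (.204,.2015):
    r.servo_line([*p,z],speed=.03); e=r.sense(); print(e['tcp_pos'].round(4),e['opening'],e['contact_force'].round(1),e['clock'])
shot('wrist','w15');shot('side','s15')
s=load('s15'); cv2.imwrite('pics/c15.png',cv2.resize(s['frame'][180:320,240:420,::-1],None,fx=4,fy=4))
```

```text
0.04140996755495393
[ 0.626  -0.0635  0.204 ] 0.041382623648445575 [ 0.6 -0.1 -0.3] 21.825
[ 0.626  -0.0635  0.2014] 0.041391236888997304 [-0.8  0.6 -0. ] 22.075
```

View pics/w15.png

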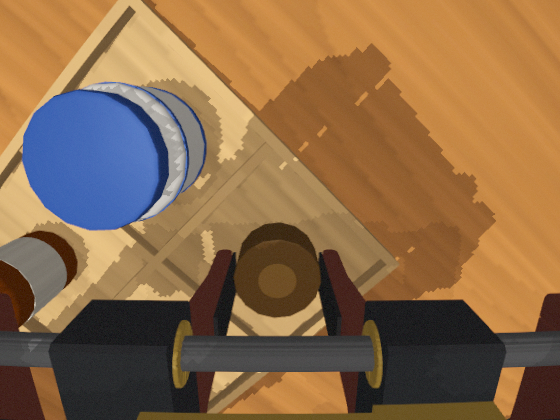

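View pics/c15.png

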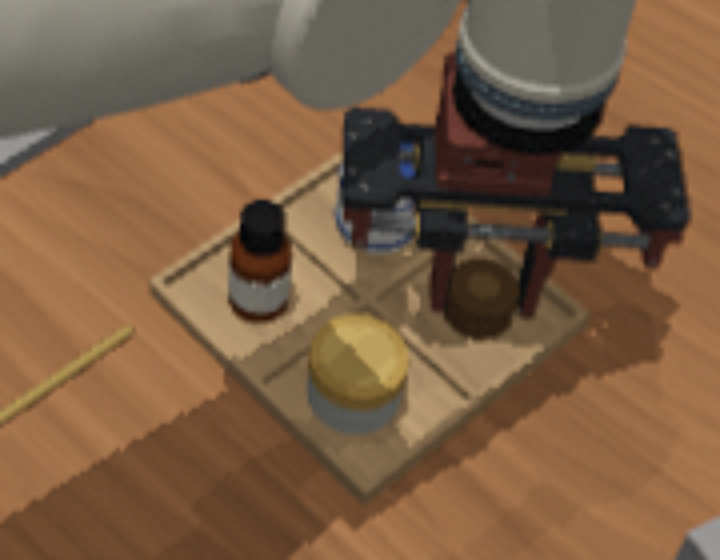

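The cake is over the far-right pocket's floor, with the bottle upright beside it. I'll release, back off, and check.

Run:
```python
from h import *
p=[.626,-.0635]
r.servo_line([*p,.2005],speed=.03); print(r.sense()['contact_force'].round(1))
r.let_go(); shot('wrist','w16'); r.servo_line([*p,.33],speed=.2)
r.reach([.40,-.10,.42],[180,0,41]); r.wait(.3)
e=r.sense(); print(e['clock'],e['contact_force'].round(1))
shot('side','s17');shot('top','t17')
s=load('s17'); cv2.imwrite('pics/c17.png',cv2.resize(s['frame'][130:330,170:430,::-1],None,fx=3,fy=3))
t=load('t17'); cv2.imwrite('pics/ct17.png',cv2.resize(t['frame'][165:265,170:370,::-1],None,fx=4,fy=4))
```

```text
[-0.5 -0.6 -0.4]
25.4 [0.1 0.1 0.1]
```

View pics/c17.png

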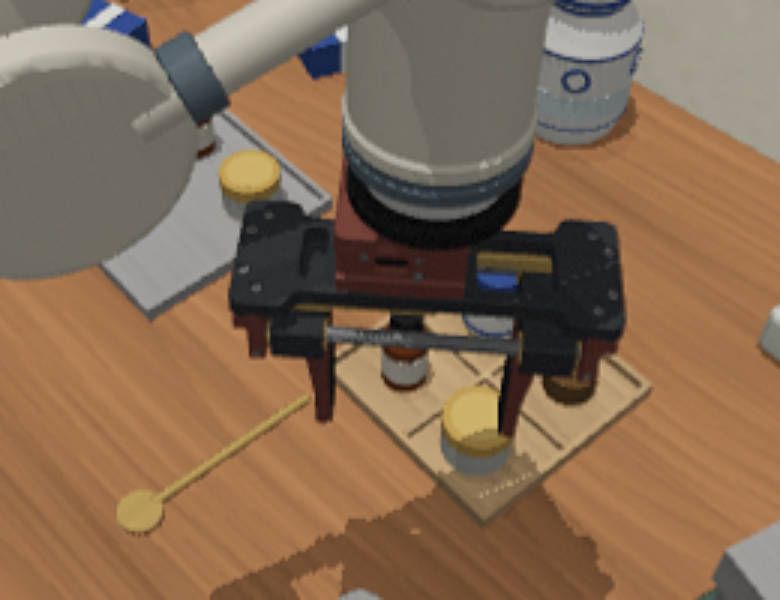

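View pics/ct17.png

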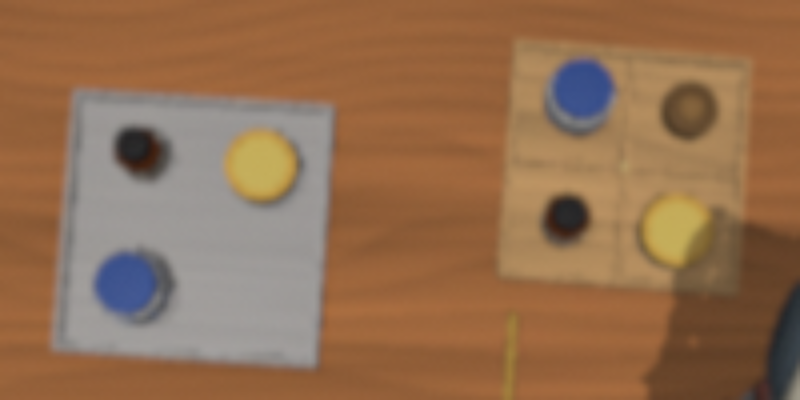

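Run:
```python
from h import *
t=load('t17'); print(onz(t,(342.0,191.9),.031).round(4), onz(t,(311.9,219),.085).round(4))
a=load('top0')['frame'].astype(int);b=t['frame'].astype(int)
print(np.abs(a-b)[175:265,180:260].max(2).__gt__(40).sum(), np.abs(a-b)[235:285,125:160].max(2).__gt__(40).sum())
r.hand_in(); print(r.sense()['clock'])
```

```text
[ 0.6252 -0.0635  0.031 ] [0.5354 0.0321 0.085 ]
142 180
the job is handed in; nothing more can be done
the job is handed in; nothing more can be done
```

I completed the kit and handed the job in at about 25 s; no verdict is reported. The kit already had a jar and a tin, so a bottle was the missing kind.

**What I did**
- I moved one bottle from the steel stock tray to the near-left pocket.
- I pressed the red lever until it met resistance (about 17 N). In the side picture the cake's top was then about 0.133 m above the table, which means fully raised.
- I gripped the cake by its upper half and set it gently in the far-right pocket.

**Last checks**
- The final pictures show jar, tin, bottle and cake upright, one in each pocket.
- The cake measures (0.625, -0.064) and the bottle (0.535, 0.032). These are about 1 mm and 7 mm from their pocket centres.
- The other jar, tin and bottle stand in place in the stock tray. The arm was clear of everything, with about 0.1 N of contact force.

**Discrepancies**
- The lever met resistance about 5 mm higher than I had worked out for the fingertips.
- A simple before-and-after picture difference showed changed pixels around the stock tray (142) and the mortar (180). I put the tray's down to the removed bottle and the moved arm's shadow. I did not check the mortar in a close view, but the arm never went near it after the start.

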